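# Index the engraving turntable to its pin and lock it

## Robot

A 6-joint arm with a two-finger parallel gripper is mounted at the origin on a cart in front of the work surface, level with it; the furniture and walls round the work are solid. World frame = base frame: x ahead of the robot, y to its left, z up, the work surface at z = 0. Lengths are in m, angles in rad, forces in N, time in s.
With the tool pointing down it reaches from about 0.35 to 0.975 m from the base axis. Payload 4.9 kg.
Tool frame: the origin (TCP) lies at the very end of the fingers, on their centre line; the grasp point (between the pads) lies 19 mm behind it; z points along the fingers, y is the line along which they close (so a half turn about z gives the same grasp; the last joint's range is limited). The gripper opens to 85 mm and grips with 20 to 120 N. Pads are 22 mm wide; open, the fingers measure 114 mm over their backs; the gripper's body (76 mm by 85 mm) begins 54 mm behind the grasp point. The pads swing forward as they close: fully open they stand 13 mm farther back than shut.
Start: joints at [-1.46, 0.053, 1.613, -0, 1.476, -0.119], TCP at [0.142, -0.609, 0.231] pointing down, gripper open.
Joint ranges: [-3.01, 3.01], [-1.01, 2.22], [0.06, 2.58], [-1.02, 4.17], [0.09, 2.62], [-3.14, 3.14]. Speed limits (rad/s): [2.57, 2.57, 3.14, 3.14, 3.14, 3.14].

## Interface

Orientations are given as a unit quaternion [w, x, y, z].
In Python, from plant import manip, vision, order gives the robot as it stands.
- The arm moves only by the tool play_rows, never from a script. Its argument "steps" is a list that holds one entry, the list of rows, each a list of 6 numbers: the shift along the tool's x, y, z in mm, then the turn, a rotation vector about the tool's x, y, z in degrees. A call has 1 to 12 rows; each row is the pose to reach, as a shift and turn from the pose commanded when the call began, along the tool's axes at that moment; what a row does not reach only later rows make up. A row lasts 1/12 s, in which the tool goes at most 41.7 mm and 7.16 degrees, less where a joint would pass 70% of its speed; a pose out of reach is approached as far as the arm can. A call with a gripper value outside its range is refused whole. "claw" is the gripper's target within -1 to 1 (fully open at 1, half-way at 0, shut at -1), set as the call begins (left out, the last holds). The fingers move at their own pace and stop on an object; the grip force is fixed at half the most. Time passes only in rows, so rows that repeat a pose let the fingers close. It gives the time, the measured TCP pose, the force, the opening and the grip force at its end, in the units of the state.
- manip.state(): the state, without advancing time (a new reading comes with each control period).
- vision.grab_frame(name): name is "side" or "top" or "wrist"; returns (picture, depth): 384x512x3 uint8, blue, green, red; 384x512 float32, m along the optical axis (not along the pixel's ray), 0 where there is no reading.
- vision.camera_info(name): a dict with "K" (3x3 intrinsics, pixels), "eye" and "orientation" of the camera in the world; the wrist camera has in their place "T_tool_cam" (4x4, takes a point from camera to tool coordinates, whose origin is the TCP and whose axes are the flange's). Camera axes: x right, y down, z forward; pixel columns grow to the right and rows downward; lengths in m; the calibration is good to about 2 mm. The wrist camera is an equidistant fisheye: a pixel r from the principal point sees the ray r / f radians off the axis. A picture is of the moment at which its call begins: read the wrist's pose just before it. camera_info takes no time and is no camera call.
- order.job_done(): hands the job in; it is judged then, once.
The state is a dict: "time": time; "joint_pos": joint angles; "joint_vel": joint speeds; "joint_efforts": joint torques, N m; "tool_pos": TCP position; "tool_rot": TCP orientation; "contact_force": force on the tool from outside, world axes, zero at the start; "ft_torque": the same for the moment, N m; "gripper_width": opening from 0.0 (shut) to 1.0 (fully open); "grasp_force": force on a finger pad.
Only numpy, scipy, OpenCV 4.12 (cv2) and the standard library are available. Lean on these libraries where they do the work, as an engineer would, in place of code of your own. Each camera call takes 0.05 s, during which the arm holds its last target. There are 200 camera calls.

## Task

With a fingertip against its spokes, push the little turntable round until its long pointer points straight at the tall pin on the dial plate, not at the low square studs. Then push the clamp lever beside it all the way over to its locked end, clockwise seen from above. Only push: pick nothing up, leave the metal disc lying on the turntable's pan, and leave the things lying around it where they are.

Things in the scene. Friction and masses are not known exactly. Their poses are not given: they have to be found in the camera images.
- index_head: Fixed grey head of the turntable, screwed to the bench. Origin on the vertical turning axis at bench-top height, z up. Drum radius 50 mm up to z 20 mm, then narrowing to radius 36 mm at z 34 mm. A flat ear 26 mm wide (top at z 12 mm) runs from it to the clamp pivot, 146 mm from the axis, in the direction 108 degrees counter-clockwise (from above) from this body's x axis
- axis (a point): Point on the turning axis at the height of the spokes' centre line (46 mm above the bench). Round it turn the hub (radius 34 mm, z 34 to 56 mm) and on it a pan (radius 42 mm, rim at z 66 mm). Under the spokes, more than 50 mm from the axis, it is free down to the dial plate (z 6 mm) and the ear (z 12 mm)
- dial: Fixed round dial plate with ticks, radius 126 mm, 6 mm thick. Origin on the turning axis at bench-top height; its x axis runs towards the tall pin. The pin is 10 mm thick (16 mm collar at the foot). Two low square studs, 16 mm wide, top at z 22 mm, stand 114 mm from the axis, 60 degrees either side of the pin
- pin (a point): Tip of the tall pin, 66 mm above the bench, 114 mm from the axis
- pointer_tip (a point): Tip of the long pointer, 100 mm from the axis, 46 mm above the bench. The pointer is a steel rod 10 mm thick, tapering over its last 18 mm. Three shorter rods, 10 mm thick, with 16 mm black balls (ball centres 78 mm from the axis) stand at 90, 180 and 270 degrees from it at the same height. All four turn together; any may be pushed
- capstan (a joint): Angle of the turntable, rad, counter-clockwise seen from above; pointer lies along the x axis of index_head at 0; free from -7 to 7 (it starts between -0.3 and 3.4). Stiff bearing (friction about 0.12 N m, about 2 N at the spoke ends): it stays where it is left and does not coast. The clamp lever does not change this friction
- clamp (a joint): Angle of the clamp lever, rad: 0 fully open, 1.0 at its locked end stop; grows as the lever turns clockwise seen from above. Stays where it is left (friction about 0.12 N m). It starts between 0 and 0.25
- clamp_pivot (a point): Vertical pivot of the clamp lever, 146 mm from the turning axis, at the height of the lever's centre line (46 mm above the bench); its boss has radius 12 mm (top z 54 mm; radius 16 mm below z 20 mm)
- clamp_knob (a point): Centre of the black ball (20 mm) at the end of the clamp lever, 62 mm from its pivot and 46 mm above the bench; the lever is a rod 10 mm thick. Below the lever it is free down to the bench, outside the boss and the dial plate. When locked the lever points 0.65 rad clockwise of the line from the turning axis through the pivot
- disc: Loose patterned metal disc, 57 mm across, 5 mm thick, lying on the pan with its underside at z 62 mm; origin at the centre of its underside. It rides round with the pan; it is to stay there
- wheel_pack: Loose dark rubber wheel, 26 mm across, 10 mm high, on the bench beside the dial plate; bystander
- scriber: Loose blue scriber, 9 mm thick, 125 mm long, on the bench beyond the clamp lever; bystander
- bar_green: Loose green polishing bar, 36 x 71 x 23 mm; bystander
Not all that is in view belongs to the job. Of the things that look like the disc, the largest one is meant.

How it is judged:
By the outcome, as a careful person would: the job done as asked, in the order asked, and still so for the second after the job is handed in, with the robot touching nothing.
It also fails if it takes over 69 s, if anything falls off the work surface, if the arm or the gripper's body presses on something with over 40 N, if the wrist force passes 120 N, or if a joint passes its speed limit or range.

## Working session

There is one attempt and no reset: what is moved stays moved. The work goes in short steps, Python scripts to look and compute and a tool call to move; the robot and the scene stay as the last step left them, time stands still between calls to the robot, and variables do not carry over. Pictures are saved under pics/ and viewed, at most 10 in all, crops included, and the job is handed in when it is done.

Besides the shell and the picture viewer there is one more tool, called after ">>>" by a JSON object that holds its "fn" and its "kwargs". play_rows: Moves the arm, as the interface text tells. Its arguments: {"type":"object","properties":{"steps":{"type":"array"},"claw":{"type":"number"}},"required":["steps"]}

```bash
mkdir -p pics; cat > h.py <<'E'
import numpy as np, cv2
from plant import manip, vision, order
from scipy.spatial.transform import Rotation as R
def q2R(q): return R.from_quat([q[1],q[2],q[3],q[0]]).as_matrix()
def cam(n):
    i=vision.camera_info(n); o=np.array(i["orientation"],float)
    return np.array(i["K"]),np.array(i["eye"]),(q2R(o) if o.size==4 else o.reshape(3,3))
def ray(n,u,v,z):
    K,e,M=cam(n); d=M@np.linalg.inv(K)@np.array([u,v,1.]); return e+d*(z-e[2])/d[2]
def proj(n,p):
    K,e,M=cam(n); c=K@(M.T@(np.array(p)-e)); return c[:2]/c[2]
def cloud(n,d):
    K,e,M=cam(n); v,u=np.indices(d.shape); P=np.stack([u,v,np.ones_like(u)],-1)@np.linalg.inv(K).T*d[...,None]
    return P@M.T+e
E
python3 - <<'E'
from h import *
for n in("top","side"):
    p,d=vision.grab_frame(n); cv2.imwrite(f"pics/{n}0.png",p); np.save(f"{n}0.npy",d)
    print(n,[np.round(x,3).tolist() for x in cam(n)],(d>0).mean())
s=manip.state(); print(s["tool_pos"],s["tool_rot"],s["time"],s["gripper_width"])
E
```

```text
top [[[400.909, 0.0, 258.319], [0.0, 400.909, 189.61], [0.0, 0.0, 1.0]], [0.464, -0.054, 0.954], [[0.015, -0.996, 0.084], [-1.0, -0.013, 0.024], [-0.023, -0.085, -0.996]]] 0.9959004720052084
side [[[367.247, 0.0, 255.213], [0.0, 367.247, 192.095], [0.0, 0.0, 1.0]], [0.501, 0.666, 0.626], [[-0.997, -0.062, 0.045], [-0.074, 0.631, -0.773], [0.02, -0.774, -0.633]]] 0.9960734049479166
[ 0.14226888 -0.60801044  0.23018687] [-9.36670962e-04  9.93408395e-01  1.14624970e-01 -1.07338747e-05] 0.1 0.9996808804044154
```

View pics/top0.png

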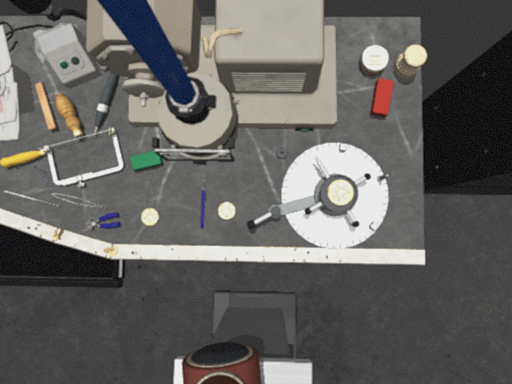

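View pics/side0.png

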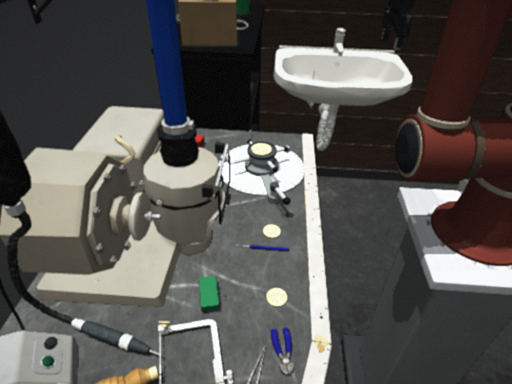

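The top view shows the dial plate at about (335,195), with the disc on the pan at (341,192). The clamp lever runs from about (277,212) to a knob at (251,224). The look-alike discs are at (227,211) and (150,217). Next is an enlarged crop of the dial.

```bash
python3 - <<'E'
from h import *
p=cv2.imread("pics/top0.png"); c=p[130:260,235:400]; cv2.imwrite("pics/crop0.png",cv2.resize(c,None,fx=4.6,fy=4.6,interpolation=cv2.INTER_CUBIC))
d=np.load("top0.npy"); P=cloud("top",d)
# heights of the things in the region
z=P[...,2]; 
for (u,v) in [(341,192),(227,211),(277,212),(251,224),(319,160),(367,177),(355,224),(308,211),(300,180),(384,177)]:
    print((u,v),np.round(P[v,u],3))
E
```

```text
(341, 192) [ 0.536 -0.215  0.068]
(227, 211) [0.493 0.043 0.003]
(277, 212) [ 0.491 -0.075  0.054]
(251, 224) [ 0.463 -0.017  0.057]
(319, 160) [ 0.61  -0.169  0.048]
(367, 177) [ 0.572 -0.276  0.053]
(355, 224) [ 0.467 -0.249  0.051]
(308, 211) [ 0.494 -0.144  0.054]
(300, 180) [ 0.569 -0.13   0.003]
(384, 177) [ 0.573 -0.315  0.051]
```

View pics/crop0.png

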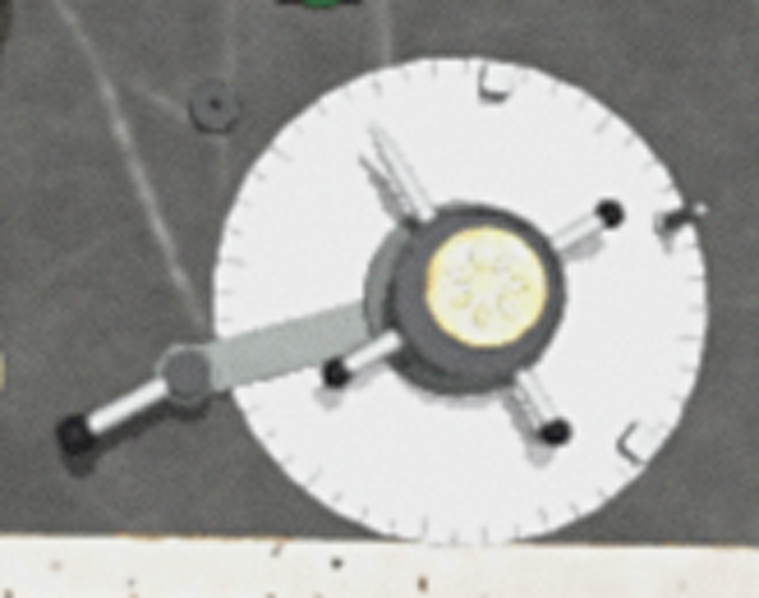

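The crop shows the pointer tip at about (316,157). The black balls are at (368,176), (308,211) and (356,224), and the pin runs from its foot at (380,178) to its tip at (387,176). The low studs are at (343,148) and (373,227), so the pin is the tall dark one between them. The clamp pivot is at (276,211) and the knob at (251,224). Now I'll measure these in world coordinates from both views.

```bash
cat >> h.py <<'E'
def dial(p,n):
    m=cv2.inRange(p,(200,200,200),(255,255,255))
    u0,v0=proj(n,[.53,-.215,.006]); k=np.zeros_like(m); cv2.circle(k,(int(u0),int(v0)),62,255,-1); m&=k
    c=max(cv2.findContours(m,0,1)[0],key=cv2.contourArea); return c[:,0,:]
def blobs(p,n,a,b,z,ctr,rmax):
    m=cv2.inRange(p,a,b); N,l,s,c=cv2.connectedComponentsWithStats(m)
    out=[]
    for i in range(1,N):
        w=ray(n,*c[i],z)
        if s[i,4]>=6 and np.hypot(*(w[:2]-ctr))<rmax: out.append((s[i,4],c[i].round(1).tolist(),w[:2].round(4).tolist()))
    return out
E
python3 - <<'E'
from h import *
from scipy.optimize import least_squares
p=cv2.imread("pics/top0.png"); n="top"
c=dial(p,n); W=np.array([ray(n,u,v,.006)[:2] for u,v in c])
f=least_squares(lambda q:np.hypot(*(W-q[:2]).T)-q[2],[.53,-.215,.126],loss="soft_l1",f_scale=.002); print("dial fit",f.x.round(4))
for b in blobs(p,n,(0,0,0),(45,45,45),.046,np.array([.51,-.15]),.2): print("black",b)
hsv=cv2.cvtColor(p,cv2.COLOR_BGR2HSV)
for b in blobs(hsv,n,(15,40,150),(40,255,255),.067,f.x[:2],.03): print("disc",b)
ax=f.x[:2]
for nm,u,v,z in [("tip",316.5,157.2,.046),("pintip",387.2,175.7,.066),("pinfoot",380.2,178.3,.01),("pivot",275.6,210.8,.054),("knob",251.3,224.5,.046),("stud1",342.8,147.5,.022),("stud2",373,226.5,.022)]:
    w=ray(n,u,v,z)[:2]; e=w-ax; print(nm,w.round(4),"r",np.hypot(*e).round(4),"ang",np.degrees(np.arctan2(e[1],e[0])).round(1),"side px",proj("side",[*w,z]).round(0))
P=cloud(n,np.load("top0.npy")); q=P.reshape(-1,3); 
for y0 in (-.3,-.25,-.2,-.15,-.1):
    k=(abs(q[:,1]-y0)<.025)&(q[:,2]>.08)&(q[:,0]>.3); print(y0,"min x of tall",q[k,0].min().round(3) if k.any() else None)
T=np.array(vision.camera_info("wrist")["T_tool_cam"]); print(T.round(3))
s=cv2.imread("pics/side0.png")[120:230,210:320]; cv2.imwrite("pics/side_c.png",cv2.resize(s,None,fx=5,fy=5,interpolation=cv2.INTER_CUBIC))
E
```

```text
dial fit [ 0.5218 -0.2112  0.1135]
black (np.int32(8), [310.5, 128.4], [0.6838, -0.1497])
black (np.int32(8), [297.5, 128.5], [0.6832, -0.1199])
black (np.int32(7), [366.9, 176.3], [0.5747, -0.2776])
black (np.int32(11), [307.4, 211.2], [0.4937, -0.1435])
black (np.int32(31), [251.0, 224.9], [0.4608, -0.0167])
black (np.int32(10), [355.0, 224.0], [0.4666, -0.2503])
disc (np.int32(145), [339.9, 192.1], [0.5362, -0.213])
disc (np.int32(6), [338.8, 187.8], [0.5457, -0.2106])
disc (np.int32(8), [335.0, 195.1], [0.5294, -0.2022])
disc (np.int32(9), [338.9, 198.6], [0.5219, -0.2107])
tip [ 0.6171 -0.1637] r 0.1065 ang 26.5 side px [231. 163.]
pintip [ 0.5742 -0.3174] r 0.1184 ang -63.8 side px [252. 129.]
pinfoot [ 0.5747 -0.3176] r 0.1188 ang -63.5 side px [251. 145.]
pivot [ 0.4933 -0.0717] r 0.1424 ang 101.6 side px [275. 183.]
knob [ 0.4618 -0.0175] r 0.2028 ang 107.2 side px [287. 201.]
stud1 [ 0.6448 -0.2279] r 0.1241 ang -7.7 side px [225. 156.]
stud2 [ 0.4615 -0.2967] r 0.1046 ang -125.2 side px [287. 147.]
-0.3 min x of tall None
-0.25 min x of tall None
-0.2 min x of tall None
-0.15 min x of tall 0.761
-0.1 min x of tall 0.76
[[-0.    -0.958 -0.288  0.073]
 [ 1.     0.    -0.002  0.001]
 [ 0.002 -0.288  0.958 -0.141]
 [ 0.     0.     0.     1.   ]]
```

View pics/side_c.png

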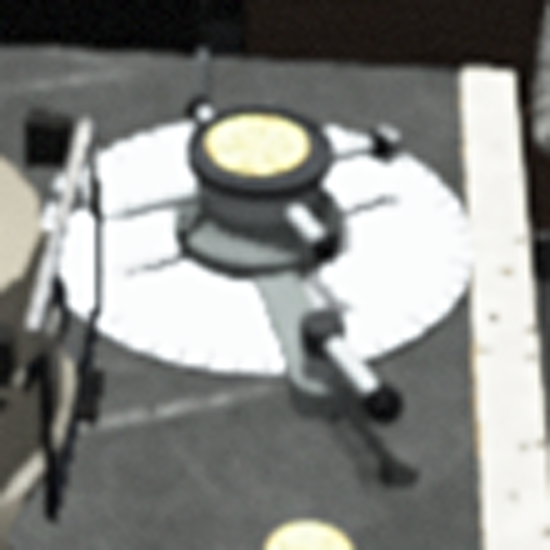

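Measured in the top view and confirmed in the side view:

| Item | Position or angle |
|---|---|
| Axis | (0.534, -0.211) |
| Pointer | about 30.4° |
| Pin | about -69.5° |
| Clamp pivot | (0.493, -0.072) |
| Lever | about 120°, locked end at about 69° |

The turntable has to go about 100° clockwise. I'll push the ball at 120°, because that path stays clear of the pin.

>>> {"fn": "play_rows", "kwargs": {"steps": [[[26,-23,0,0,0,-1],[52,-45,0,0,0,-2],[79,-68,0,0,0,-3],[105,-91,0,0,0,-4],[131,-113,0,0,0,-5],[157,-136,0,0,0,-6],[183,-159,0,0,0,-7],[209,-181,0,0,0,-9],[236,-204,0,0,0,-10],[262,-227,0,0,0,-11],[288,-249,0,0,0,-12],[314,-272,0,0,0,-13]]], "claw": -1}}

```text
time: 1.1
tool_pos: [0.3866, -0.2705, 0.2309]
tool_rot: [-0.0, 0.974, 0.227, -0.0]
contact_force: [0.7, -0.1, 0.5]
gripper_width: 0.001
grasp_force: 0.0
```

```bash
cat >> h.py <<'E'
def go(x,y,z,yaw):
    s=manip.state(); M=q2R(s["tool_rot"]); d=M.T@(np.array([x,y,z])-s["tool_pos"])*1000
    t=R.from_euler("z",yaw,degrees=True).as_matrix()@np.diag([1,-1,-1.])
    print("t",s["time"],"pos",np.round(s["tool_pos"],4),"yaw",np.degrees(np.arctan2(M[1,0],M[0,0])).round(2),"F",np.round(s["contact_force"],1),"w",round(s["gripper_width"],3))
    print("shift",d.round(1),"turn",np.degrees(R.from_matrix(M.T@t).as_rotvec()).round(2))
E
python3 -c "
from h import *
go(.467,-.1595,.15,30.4); go(.467,-.1595,.032,30.4)"
```

```text
t 1.1 pos [ 0.3866 -0.2705  0.2309] yaw 26.2 F [ 0.7 -0.1  0.5] w 0.001
shift [121.1 -64.1  80.9] turn [-0.02  0.   -4.2 ]
t 1.1 pos [ 0.3866 -0.2705  0.2309] yaw 26.2 F [ 0.7 -0.1  0.5] w 0.001
shift [121.1 -64.1 198.9] turn [-0.02  0.   -4.2 ]
```

>>> {"fn": "play_rows", "kwargs": {"steps": [[[24,-13,0,0,0,-1],[48,-26,10,0,0,-2],[73,-38,20,0,0,-3],[97,-51,40,0,0,-4],[121,-64,60,0,0,-4.2],[121,-64,80,0,0,-4.2],[121,-64,95,0,0,-4.2],[121,-64,110,0,0,-4.2],[121,-64,120,0,0,-4.2],[121,-64,125,0,0,-4.2],[121,-64,125,0,0,-4.2],[121,-64,125,0,0,-4.2]]]}}

```text
time: 2.1
tool_pos: [0.4667, -0.1616, 0.1067]
tool_rot: [0.0, 0.965, 0.262, 0.0]
contact_force: [0.8, -0.2, 0.3]
gripper_width: -0.001
grasp_force: 0.0
```

```bash
python3 - <<'E'
from h import *
go(.467,-.1595,.032,30.4)
a,_=vision.grab_frame("top"); b,_=vision.grab_frame("side")
f=lambda c:cv2.resize(c,(390,340),interpolation=cv2.INTER_CUBIC)
cv2.imwrite("pics/m1.png",np.hstack([f(a[120:260,235:395]),f(b[90:230,190:350])]))
E
```

```text
t 2.1 pos [ 0.4667 -0.1616  0.1067] yaw 30.35 F [ 0.8 -0.2  0.3] w -0.001
shift [ 1.3 -1.7 74.7] turn [ 0.02 -0.01 -0.05]
```

View pics/m1.png

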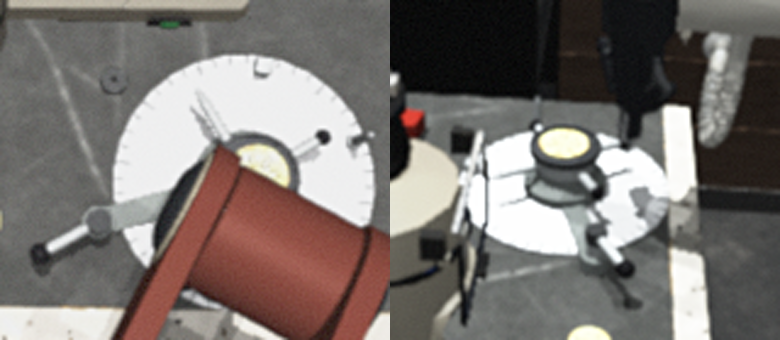

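The view shows the fingertip above the dial's near side, at about (630,140) in the right half. It is clear of the ball at (600,190), and nothing has moved yet. I'll descend, then compute the arc rows.

>>> {"fn": "play_rows", "kwargs": {"steps": [[[1,-2,12,0,0,0],[1,-2,26,0,0,0],[1,-2,40,0,0,0],[1,-2,54,0,0,0],[1,-2,66,0,0,0],[1,-2,75,0,0,0],[1,-2,75,0,0,0],[4,-2,75,0,0,0],[8,-2,75,0,0,0],[11,-2,75,0,0,0],[11,-2,75,0,0,0],[11,-2,75,0,0,0]]]}}

```text
time: 3.2
tool_pos: [0.4758, -0.1542, 0.0321]
tool_rot: [0.0, 0.965, 0.262, 0.001]
contact_force: [0.4, 0.1, -0.7]
gripper_width: 0.001
grasp_force: 0.0
```

```bash
cat >> h.py <<'E'
AX=np.array([.5342,-.2106]); 
def arc(step,n=12,AX=AX):
    s=manip.state(); M=q2R(s["tool_rot"]); c=(M.T@np.array([*(AX-s["tool_pos"][:2]),0]))[:2]*1000
    print("c",c.round(1))
    for k in range(1,n+1):
        t=np.radians(step*k); S,C=np.sin(t),np.cos(t)
        print([round(c[0]*(1-C)+c[1]*S,1),round(c[1]*(1-C)-c[0]*S,1),0,0,0,step*k],end=",")
    print()
E
python3 -c "
from h import *
go(.467,-.1595,.032,30.4);arc(3.5)"
```

```text
t 3.2 pos [ 0.4758 -0.1542  0.0321] yaw 30.39 F [ 0.4  0.1 -0.7] w 0.001
shift [-10.3   0.2   0.1] turn [ 0.07 -0.04 -0.01]
c [21.9 78.2]
[np.float64(4.8), np.float64(-1.2), 0, 0, 0, 3.5],[np.float64(9.7), np.float64(-2.1), 0, 0, 0, 7.0],[np.float64(14.6), np.float64(-2.7), 0, 0, 0, 10.5],[np.float64(19.6), np.float64(-3.0), 0, 0, 0, 14.0],[np.float64(24.5), np.float64(-3.0), 0, 0, 0, 17.5],[np.float64(29.5), np.float64(-2.6), 0, 0, 0, 21.0],[np.float64(34.4), np.float64(-2.0), 0, 0, 0, 24.5],[np.float64(39.3), np.float64(-1.1), 0, 0, 0, 28.0],[np.float64(44.1), np.float64(0.1), 0, 0, 0, 31.5],[np.float64(48.8), np.float64(1.6), 0, 0, 0, 35.0],[np.float64(53.5), np.float64(3.4), 0, 0, 0, 38.5],[np.float64(58.0), np.float64(5.5), 0, 0, 0, 42.0],
```

>>> {"fn": "play_rows", "kwargs": {"steps": [[[4.8,-1.2,0,0,0,3.5],[9.7,-2.1,0,0,0,7],[14.6,-2.7,0,0,0,10.5],[19.6,-3,0,0,0,14],[24.5,-3,0,0,0,17.5],[29.5,-2.6,0,0,0,21],[34.4,-2,0,0,0,24.5],[39.3,-1.1,0,0,0,28],[44.1,0.1,0,0,0,31.5],[48.8,1.6,0,0,0,35],[53.5,3.4,0,0,0,38.5],[58,5.5,0,0,0,42]]]}}

```text
time: 4.2
tool_pos: [0.5271, -0.1288, 0.031]
tool_rot: [-0.001, 0.995, -0.103, -0.001]
contact_force: [-1.0, 2.5, 0.5]
gripper_width: 0.001
grasp_force: 1.2
```

```bash
cat >> h.py <<'E'
def pair(nm):
    a,_=vision.grab_frame("top"); b,_=vision.grab_frame("side"); cv2.imwrite(nm+"_top.png",a); cv2.imwrite(nm+"_side.png",b)
    f=lambda c:cv2.resize(c,(390,340),interpolation=cv2.INTER_CUBIC)
    cv2.imwrite(nm+".png",np.hstack([f(a[120:260,235:395]),f(b[90:230,190:350])]))
E
python3 -c "
from h import *
go(.467,-.1595,.032,30.4);arc(3.5);pair('pics/m2')"
```

```text
t 4.2 pos [ 0.5271 -0.1288  0.031 ] yaw -11.8 F [-1.   2.5  0.5] w 0.001
shift [-52.6  42.4  -0.9] turn [ -0.1    0.12 -42.2 ]
c [23.6 78.7]
[np.float64(4.8), np.float64(-1.3), 0, 0, 0, 3.5],[np.float64(9.8), np.float64(-2.3), 0, 0, 0, 7.0],[np.float64(14.7), np.float64(-3.0), 0, 0, 0, 10.5],[np.float64(19.7), np.float64(-3.4), 0, 0, 0, 14.0],[np.float64(24.8), np.float64(-3.5), 0, 0, 0, 17.5],[np.float64(29.8), np.float64(-3.2), 0, 0, 0, 21.0],[np.float64(34.8), np.float64(-2.7), 0, 0, 0, 24.5],[np.float64(39.7), np.float64(-1.9), 0, 0, 0, 28.0],[np.float64(44.6), np.float64(-0.8), 0, 0, 0, 31.5],[np.float64(49.4), np.float64(0.7), 0, 0, 0, 35.0],[np.float64(54.1), np.float64(2.4), 0, 0, 0, 38.5],[np.float64(58.7), np.float64(4.4), 0, 0, 0, 42.0],
```

View pics/m2.png

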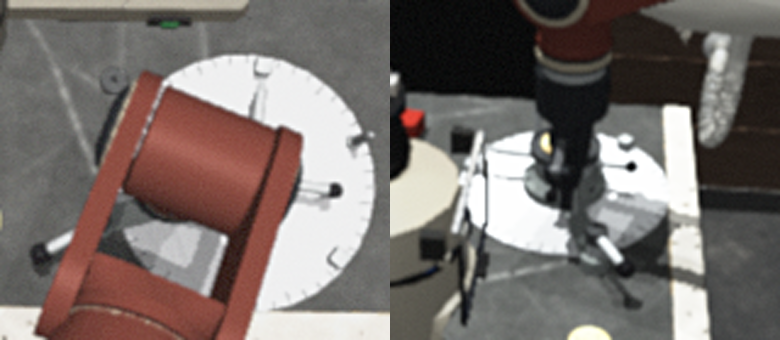

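The ball pushed through has reached about (372,198), so the turntable has turned roughly 38° clockwise and the pointer now lies near the first stud. I'll run the next part of the arc.

>>> {"fn": "play_rows", "kwargs": {"steps": [[[4.8,-1.2,0,0,0,3.5],[9.7,-2.1,0,0,0,7],[14.6,-2.7,0,0,0,10.5],[19.6,-3,0,0,0,14],[24.5,-3,0,0,0,17.5],[29.5,-2.6,0,0,0,21],[34.4,-2,0,0,0,24.5],[39.3,-1.1,0,0,0,28],[44.1,0.1,0,0,0,31.5],[48.8,1.6,0,0,0,35],[53.5,3.4,0,0,0,38.5],[58,5.5,0,0,0,42]]]}}

```text
time: 5.3
tool_pos: [0.5835, -0.146, 0.0313]
tool_rot: [-0.001, 0.892, -0.452, -0.0]
contact_force: [0.3, 4.0, 0.9]
gripper_width: -0.001
grasp_force: 1.2
```

```bash
python3 -c "
from h import *
go(.467,-.1595,.032,30.4);arc(1,3)
pair('pics/m3')
for b in blobs(cv2.imread('pics/m3_top.png'),'top',(0,0,0),(45,45,45),.046,AX,.1): print(b, np.degrees(np.arctan2(*(np.array(b[2])-AX)[::-1])), np.hypot(*(np.array(b[2])-AX)))
"
```

```text
t 5.3 pos [ 0.5835 -0.146   0.0313] yaw -53.7 F [0.3 4.  0.9] w -0.001
shift [-58.1 101.9  -0.7] turn [-8.00e-02  3.00e-02 -8.41e+01]
c [22.9 78. ]
[np.float64(1.4), np.float64(-0.4), 0, 0, 0, 1],[np.float64(2.7), np.float64(-0.8), 0, 0, 0, 2],[np.float64(4.1), np.float64(-1.1), 0, 0, 0, 3],
(np.int32(155), [314.3, 181.0], [0.5625, -0.1588]) 61.35080603793933 0.05902651946371225
(np.int32(10), [330.6, 185.8], [0.552, -0.1957]) 39.93198187339477 0.02321314282900963
(np.int32(8), [359.9, 220.9], [0.4737, -0.2612]) -140.09211512449897 0.07887084378907074
```

The visible ball is at -140.1°, so the pointer is at -50° with 19.5° left. I'll push 16° more and measure again.

>>> {"fn": "play_rows", "kwargs": {"steps": [[[2.8,-0.7,0,0,0,2],[5.5,-1.3,0,0,0,4],[8.3,-1.8,0,0,0,6],[11.1,-2.3,0,0,0,8],[13.9,-2.6,0,0,0,10],[16.7,-2.8,0,0,0,12],[19.5,-3,0,0,0,14],[22.4,-3,0,0,0,16],[22.4,-3,0,0,0,16],[22.4,-3,0,0,0,16]]]}}

```text
time: 6.23
tool_pos: [0.5992, -0.163, 0.0315]
tool_rot: [0.0, 0.822, -0.57, 0.0]
contact_force: [-0.3, -0.0, 0.1]
gripper_width: 0.001
grasp_force: 0.2
```

```bash
python3 -c "
from h import *
go(.467,-.1595,.032,30.4);arc(1,4)
pair('pics/m4')
for b in blobs(cv2.imread('pics/m4_top.png'),'top',(0,0,0),(45,45,45),.046,AX,.1): print(b, np.degrees(np.arctan2(*(np.array(b[2])-AX)[::-1])), np.hypot(*(np.array(b[2])-AX)))
"
```

```text
t 6.2333 pos [ 0.5992 -0.163   0.0315] yaw -69.49 F [-0.3 -0.   0.1] w 0.001
shift [-49.6 122.6  -0.6] turn [ 2.000e-02 -3.000e-02 -9.989e+01]
c [21.8 77.5]
[np.float64(1.4), np.float64(-0.4), 0, 0, 0, 1],[np.float64(2.7), np.float64(-0.7), 0, 0, 0, 2],[np.float64(4.1), np.float64(-1.0), 0, 0, 0, 3],[np.float64(5.5), np.float64(-1.3), 0, 0, 0, 4],
(np.int32(162), [319.4, 171.8], [0.5837, -0.1705]) 39.01096700689971 0.06370447394021866
(np.int32(6), [333.5, 181.0], [0.563, -0.2023]) 16.076687558185363 0.029972153743099552
```

View pics/m4.png

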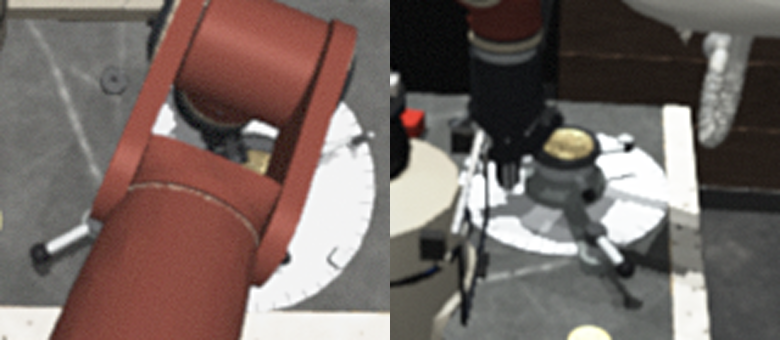

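The arm hides the pointer from above. The turntable's remaining balls look sensible and the disc is still on the pan. I'll back off, rise and swing to the clamp's start side so the top camera sees the dial.

>>> {"fn": "play_rows", "kwargs": {"steps": [[[-5,0,0,0,0,0],[-12,0,0,0,0,0],[-15,0,-15,0,0,0],[-15,0,-35,0,0,0],[-15,0,-60,0,0,0],[-15,0,-85,0,0,0],[-15,0,-105,0,0,0],[-15,0,-115,0,0,0],[-15,0,-120,0,0,0],[-15,0,-120,0,0,0]]]}}

```text
time: 7.17
tool_pos: [0.5946, -0.1488, 0.1529]
tool_rot: [-0.0, 0.821, -0.571, 0.001]
contact_force: [-0.0, 0.8, 0.5]
gripper_width: 0.003
grasp_force: 0.0
```

```bash
python3 -c "
from h import *
go(.4318,-.0356,.15,30)"
```

```text
t 7.1667 pos [ 0.5946 -0.1488  0.1529] yaw -69.61 F [-0.   0.8  0.5] w 0.003
shift [-162.8  113.1    2.5] turn [ 1.000e-02 -1.600e-01 -9.961e+01]
```

>>> {"fn": "play_rows", "kwargs": {"steps": [[[-14,9,0,0,0,-7],[-28,19,0,0,0,-14],[-42,28,0,0,0,-21],[-56,38,0,0,0,-28],[-69,47,0,0,0,-35],[-83,57,0,0,0,-42],[-97,66,0,0,0,-49],[-111,76,0,0,0,-56],[-125,85,0,0,0,-63],[-139,95,0,0,0,-70],[-153,104,0,0,0,-77],[-163,113,0,0,0,-84]]]}}

```text
time: 8.17
tool_pos: [0.4293, -0.0342, 0.1491]
tool_rot: [-0.001, 0.992, 0.128, -0.002]
contact_force: [0.1, 0.3, 1.2]
gripper_width: -0.0
grasp_force: 0.0
```

```bash
python3 - <<'E'
from h import *
go(.4318,-.0356,.15,30)
pair('pics/m5')
p=cv2.imread('pics/m5_top.png')
cv2.imwrite("pics/m5c.png",cv2.resize(p[140:245,280:395],None,fx=5.5,fy=5.5,interpolation=cv2.INTER_CUBIC))
for b in blobs(p,'top',(0,0,0),(45,45,45),.046,AX,.1): print(b, np.degrees(np.arctan2(*(np.array(b[2])-AX)[::-1])), np.hypot(*(np.array(b[2])-AX)))
E
```

```text
t 8.1667 pos [ 0.4293 -0.0342  0.1491] yaw 14.74 F [0.1 0.3 1.2] w -0.0
shift [ 2.1  2.  -0.9] turn [ -0.15   0.18 -15.26]
(np.int32(7), [323.6, 161.9], [0.6066, -0.1798]) 23.04559814158263 0.0786790950634284
(np.int32(11), [304.6, 206.7], [0.5037, -0.1373]) 112.59210805673588 0.07939231700863755
(np.int32(9), [350.3, 226.3], [0.4612, -0.2399]) -158.1309609658389 0.07866060004856307
```

View pics/m5c.png

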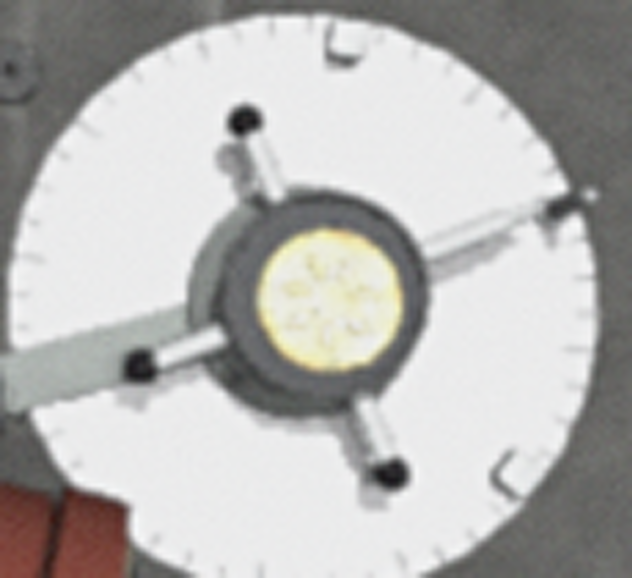

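In the crop the pointer tip at about (545,208) is just short of the pin at (560–590, 196–225). Numerically the pointer is at -67.5° and the pin at -69.4°, so about 2° is missing. The disc is still on the pan. I'll go back and push 2° further from the same contact.

```bash
python3 -c "
from h import *
go(.596,-.1511,.15,-71.5)"
```

```text
t 8.2667 pos [ 0.4292 -0.0343  0.1491] yaw 14.44 F [-0.1  0.2 -0. ] w -0.002
shift [132.4 154.7  -1.5] turn [5.000e-02 2.200e-01 8.594e+01]
```

>>> {"fn": "play_rows", "kwargs": {"steps": [[[11,13,0,0,0,7],[22,26,0,0,0,14],[33,39,0,0,0,21],[44,52,0,0,0,28],[55,65,0,0,0,35],[66,78,0,0,0,42],[77,90,0,0,0,49],[88,103,0,0,0,56],[99,116,0,0,0,63],[110,129,0,0,0,70],[121,142,0,0,0,77],[132,155,0,0,0,84]]]}}

```text
time: 9.27
tool_pos: [0.5982, -0.1536, 0.1494]
tool_rot: [0.0, 0.818, -0.575, -0.001]
contact_force: [-0.9, 0.1, 0.3]
gripper_width: 0.001
grasp_force: 0.0
```

```bash
python3 -c "
from h import *
go(.596,-.1511,.15,-71.5)"
```

```text
t 9.2667 pos [ 0.5982 -0.1536  0.1494] yaw -70.18 F [-0.9  0.1  0.3] w 0.001
shift [-3.1  1.2 -0.6] turn [0.1  0.08 1.32]
```

>>> {"fn": "play_rows", "kwargs": {"steps": [[[-3,1,0,0,0,1.3],[-3,1,10,0,0,1.3],[-3,1,25,0,0,1.3],[-3,1,42,0,0,1.3],[-3,1,60,0,0,1.3],[-3,1,78,0,0,1.3],[-3,1,95,0,0,1.3],[-3,1,108,0,0,1.3],[-3,1,115,0,0,1.3],[-3,1,117,0,0,1.3],[-3,1,117,0,0,1.3],[-3,1,117,0,0,1.3]]]}}

```text
time: 10.27
tool_pos: [0.5963, -0.1505, 0.035]
tool_rot: [-0.0, 0.814, -0.58, 0.001]
contact_force: [0.5, -1.1, 0.8]
gripper_width: 0.0
grasp_force: 0.0
```

```bash
python3 -c "
from h import *
go(.6008,-.1653,.0315,-71.5)"
```

```text
t 10.2667 pos [ 0.5963 -0.1505  0.035 ] yaw -70.94 F [ 0.5 -1.1  0.8] w 0.0
shift [15.5  0.6  3.6] turn [-0.06 -0.05  0.56]
```

>>> {"fn": "play_rows", "kwargs": {"steps": [[[4,0,2,0,0,0.5],[8,0.5,3,0,0,0.5],[10,0.5,3,0,0,0.5],[11.5,0.5,3,0,0,0.5],[13,0.5,3,0,0,0.5],[14,0.5,3,0,0,0.5],[15,0.5,3,0,0,0.5],[15.5,0.5,3,0,0,0.5],[15.5,0.5,3,0,0,0.5],[15.5,0.5,3,0,0,0.5]]]}}

```text
time: 11.1
tool_pos: [0.6003, -0.165, 0.0313]
tool_rot: [-0.0, 0.812, -0.584, 0.0]
contact_force: [-0.0, 0.7, 0.7]
gripper_width: -0.001
grasp_force: 0.6
```

```bash
python3 -c "
from h import *
go(.6008,-.1653,.0315,-71.5)"
```

```text
t 11.1 pos [ 0.6003 -0.165   0.0313] yaw -71.43 F [-0.   0.7  0.7] w -0.001
shift [ 0.5 -0.4 -0.2] turn [-0.   -0.    0.07]
```

Target reached. I'll retreat as before and check again.

>>> {"fn": "play_rows", "kwargs": {"steps": [[[-5,0,0,0,0,0],[-12,0,0,0,0,0],[-15,0,-15,0,0,0],[-15,0,-35,0,0,0],[-15,0,-60,0,0,0],[-15,0,-85,0,0,0],[-15,0,-105,0,0,0],[-15,0,-115,0,0,0],[-15,0,-120,0,0,0],[-15,0,-120,0,0,0]]]}}

```text
time: 11.93
tool_pos: [0.596, -0.1509, 0.1529]
tool_rot: [-0.0, 0.812, -0.584, 0.001]
contact_force: [0.6, 0.2, -0.9]
gripper_width: 0.001
grasp_force: 0.0
```

>>> {"fn": "play_rows", "kwargs": {"steps": [[[-14,9,0,0,0,-7],[-28,18,0,0,0,-14],[-42,27,0,0,0,-21],[-56,36,0,0,0,-28],[-69,45,0,0,0,-35],[-83,54,0,0,0,-42],[-97,63,0,0,0,-49],[-111,72,0,0,0,-56],[-125,81,0,0,0,-63],[-139,90,0,0,0,-70],[-153,99,0,0,0,-77],[-164,107,0,0,0,-84]]]}}

```text
time: 12.93
tool_pos: [0.4398, -0.0285, 0.1491]
tool_rot: [-0.001, 0.994, 0.113, -0.002]
contact_force: [-0.2, 0.6, 0.7]
gripper_width: -0.0
grasp_force: 0.0
```

```bash
python3 - <<'E'
from h import *
go(.4318,-.0356,.032,30)
pair('pics/m6')
p=cv2.imread('pics/m6_top.png')
a=cv2.resize(p[140:245,280:395],(575,525),interpolation=cv2.INTER_CUBIC); cv2.imwrite("pics/m6c.png",a)
for b in blobs(p,'top',(0,0,0),(45,45,45),.046,AX,.1): print(b, np.degrees(np.arctan2(*(np.array(b[2])-AX)[::-1])), np.hypot(*(np.array(b[2])-AX)))
E
```

```text
t 12.9333 pos [ 0.4398 -0.0285  0.1491] yaw 12.92 F [-0.2  0.6  0.7] w -0.0
shift [ -9.    5.4 117.1] turn [ -0.13   0.18 -17.08]
(np.int32(10), [324.7, 161.3], [0.6079, -0.1823]) 21.006247416567675 0.07894669087428553
(np.int32(11), [304.2, 205.7], [0.5059, -0.1363]) 110.85125124607897 0.07950710660060521
(np.int32(10), [349.6, 226.7], [0.4603, -0.2382]) -159.52046245239475 0.07888580353903991
```

View pics/m6c.png

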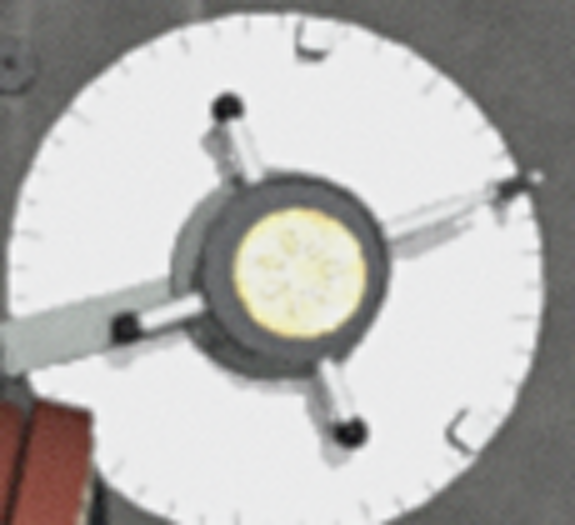

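The pointer tip at about (500,190) now lines up with the pin at (515–540, 175–190). Numerically the pointer is at -69.2° and the pin at -69.4°, and the disc is still on the pan. Next is the clamp, after checking the bench edge height under the start point.

```bash
python3 - <<'E'
from h import *
q=cloud("top",np.load("top0.npy")).reshape(-1,3)
k=(abs(q[:,0]-.43)<.06)&(abs(q[:,1]+.03)<.06); print(np.percentile(q[k,2],[1,50,95,100]).round(3)); k&=(q[:,0]<.445); print(q[k,2].max().round(3))
E
```

```text
[-0.004  0.002  0.954  0.954]
0.007
```

>>> {"fn": "play_rows", "kwargs": {"steps": [[[-2,1,0,0,0,-6],[-5,3,0,0,0,-12],[-9,5,0,0,0,-17],[-9,5,0,0,0,-17],[-9,5,15,0,0,-17],[-9,5,30,0,0,-17],[-9,5,45,0,0,-17],[-9,5,60,0,0,-17],[-9,5,66,0,0,-17],[-9,5,66,0,0,-17]]]}}

```text
time: 13.87
tool_pos: [0.4327, -0.036, 0.0829]
tool_rot: [-0.001, 0.967, 0.254, -0.002]
contact_force: [-1.4, 0.3, 0.4]
gripper_width: -0.001
grasp_force: 0.0
```

```bash
python3 -c "
from h import *
go(.4318,-.0356,.032,30)"
```

```text
t 13.8667 pos [ 0.4327 -0.036   0.0829] yaw 29.4 F [-1.4  0.3  0.4] w -0.001
shift [-0.4 -0.6 50.9] turn [-0.19  0.2  -0.6 ]
```

>>> {"fn": "play_rows", "kwargs": {"steps": [[[0,0,12,0,0,-0.5],[0,0,26,0,0,-0.5],[0,0,40,0,0,-0.5],[0,0,48,0,0,-0.5],[0,0,51,0,0,-0.5],[0,0,51,0,0,-0.5],[4,0,51,0,0,-0.5],[8,0,51,0,0,-0.5],[11,0,51,0,0,-0.5],[11,0,51,0,0,-0.5]]]}}

```text
time: 14.7
tool_pos: [0.445, -0.0307, 0.0352]
tool_rot: [0.0, 0.966, 0.26, 0.001]
contact_force: [0.6, 0.3, -0.3]
gripper_width: 0.001
grasp_force: 0.0
```

```bash
python3 -c "
from h import *
go(.4318,-.0356,.032,30);arc(3.5,12,np.array([.4933,-.0717]))"
```

```text
t 14.7 pos [ 0.445  -0.0307  0.0352] yaw 30.09 F [ 0.6  0.3 -0.3] w 0.001
shift [-13.8  -2.4   3.2] turn [ 0.07 -0.08  0.09]
c [21.3 59.7]
[np.float64(3.7), np.float64(-1.2), 0, 0, 0, 3.5],[np.float64(7.4), np.float64(-2.1), 0, 0, 0, 7.0],[np.float64(11.2), np.float64(-2.9), 0, 0, 0, 10.5],[np.float64(15.1), np.float64(-3.4), 0, 0, 0, 14.0],[np.float64(18.9), np.float64(-3.6), 0, 0, 0, 17.5],[np.float64(22.8), np.float64(-3.7), 0, 0, 0, 21.0],[np.float64(26.7), np.float64(-3.4), 0, 0, 0, 24.5],[np.float64(30.5), np.float64(-3.0), 0, 0, 0, 28.0],[np.float64(34.3), np.float64(-2.3), 0, 0, 0, 31.5],[np.float64(38.1), np.float64(-1.4), 0, 0, 0, 35.0],[np.float64(41.8), np.float64(-0.3), 0, 0, 0, 38.5],[np.float64(45.4), np.float64(1.1), 0, 0, 0, 42.0],
```

>>> {"fn": "play_rows", "kwargs": {"steps": [[[3.7,-1.2,2,0,0,3.5],[7.4,-2.1,2,0,0,7],[11.2,-2.9,2,0,0,10.5],[15.1,-3.4,2,0,0,14],[18.9,-3.6,2,0,0,17.5],[22.8,-3.7,2,0,0,21],[26.7,-3.4,2,0,0,24.5],[30.5,-3,2,0,0,28],[34.3,-2.3,2,0,0,31.5],[38.1,-1.4,2,0,0,35],[41.8,-0.3,2,0,0,38.5],[45.4,1.1,2,0,0,42]]]}}

```text
time: 15.7
tool_pos: [0.4828, -0.0082, 0.032]
tool_rot: [-0.001, 0.994, -0.105, -0.001]
contact_force: [-2.2, 1.9, 1.2]
gripper_width: 0.002
grasp_force: 1.4
```

```bash
python3 -c "
from h import *
go(.4318,-.0356,.032,30);arc(1.5,10,np.array([.4933,-.0717]))"
```

```text
t 15.7 pos [ 0.4828 -0.0082  0.032 ] yaw -12.1 F [-2.2  1.9  1.2] w 0.002
shift [-44.2  37.4   0.1] turn [ -0.11   0.13 -42.1 ]
c [23.5 59.9]
[np.float64(1.6), np.float64(-0.6), 0, 0, 0, 1.5],[np.float64(3.2), np.float64(-1.2), 0, 0, 0, 3.0],[np.float64(4.8), np.float64(-1.7), 0, 0, 0, 4.5],[np.float64(6.4), np.float64(-2.1), 0, 0, 0, 6.0],[np.float64(8.0), np.float64(-2.6), 0, 0, 0, 7.5],[np.float64(9.7), np.float64(-2.9), 0, 0, 0, 9.0],[np.float64(11.3), np.float64(-3.3), 0, 0, 0, 10.5],[np.float64(13.0), np.float64(-3.6), 0, 0, 0, 12.0],[np.float64(14.6), np.float64(-3.8), 0, 0, 0, 13.5],[np.float64(16.3), np.float64(-4.1), 0, 0, 0, 15.0],
```

>>> {"fn": "play_rows", "kwargs": {"steps": [[[1.6,-0.6,0,0,0,1.5],[3.2,-1.2,0,0,0,3],[4.8,-1.7,0,0,0,4.5],[6.4,-2.1,0,0,0,6],[8,-2.6,0,0,0,7.5],[9.7,-2.9,0,0,0,9]]]}}

```text
time: 16.2
tool_pos: [0.493, -0.0074, 0.0321]
tool_rot: [-0.001, 0.983, -0.182, -0.001]
contact_force: [-1.5, 2.9, 0.4]
gripper_width: 0.005
grasp_force: 1.3
```

>>> {"fn": "play_rows", "kwargs": {"steps": [[[0.8,-0.2,0,0,0,0.7],[1.6,-0.4,0,0,0,1.4],[1.6,-0.4,0,0,0,1.4]]]}}

```text
time: 16.45
tool_pos: [0.4951, -0.0081, 0.0322]
tool_rot: [-0.0, 0.981, -0.194, -0.0]
contact_force: [-1.9, 2.9, 0.0]
gripper_width: 0.0
grasp_force: 1.1
```

```bash
python3 -c "
from h import *
go(.4318,-.0356,.032,30)
pair('pics/m7')
for n,z in (('top',.046),('side',.046)):
  for b in blobs(cv2.imread('pics/m7_%s.png'%n),n,(0,0,0),(45,45,45),z,np.array([.4933,-.0717]),.09): print(n,b)
"
```

```text
t 16.45 pos [ 0.4951 -0.0081  0.0322] yaw -22.34 F [-1.9  2.9  0. ] w 0.0
shift [-48.1  49.5   0.2] turn [-3.000e-02  3.000e-02 -5.234e+01]
top (np.int32(51), [278.0, 214.3], [0.4857, -0.0774])
top (np.int32(11), [304.2, 205.7], [0.5059, -0.1363])
side (np.int32(1089), [274.7, 172.0], [0.4966, -0.1319])
side (np.int32(33), [296.8, 202.2], [0.4391, -0.0132])
```

>>> {"fn": "play_rows", "kwargs": {"steps": [[[0.9,-0.3,0,0,0,0.8],[1.7,-0.6,0,0,0,1.6],[2.6,-0.8,0,0,0,2.4],[2.6,-0.8,0,0,0,2.4]]]}}

```text
time: 16.88
tool_pos: [0.4966, -0.0081, 0.032]
tool_rot: [-0.0, 0.977, -0.215, -0.002]
contact_force: [-7.0, 2.9, 4.3]
gripper_width: 0.003
grasp_force: 4.0
```

>>> {"fn": "play_rows", "kwargs": {"steps": [[[0.9,-0.3,0,0,0,0.8],[1.7,-0.6,0,0,0,1.6],[1.7,-0.6,0,0,0,1.6]]]}}

```text
time: 17.13
tool_pos: [0.4969, -0.0078, 0.0319]
tool_rot: [-0.0, 0.974, -0.228, -0.004]
contact_force: [-12.6, 6.7, 9.4]
gripper_width: -0.0
grasp_force: 6.9
```

The force rises while the tool stands still, so the lever is at its stop. I'll back off, rise and move clear.

>>> {"fn": "play_rows", "kwargs": {"steps": [[[-4,0,0,0,0,0],[-10,0,0,0,0,0],[-18,0,0,0,0,0],[-22,0,-15,0,0,0],[-22,0,-40,0,0,0],[-22,0,-70,0,0,0],[-35,0,-100,0,0,0],[-55,0,-125,0,0,0],[-80,0,-140,0,0,0],[-100,0,-150,0,0,0],[-110,0,-150,0,0,0],[-110,0,-150,0,0,0]]]}}

```text
time: 18.13
tool_pos: [0.4006, 0.0405, 0.1834]
tool_rot: [-0.0, 0.974, -0.227, 0.002]
contact_force: [-0.2, -0.7, 0.5]
gripper_width: 0.001
grasp_force: 0.0
```

```bash
python3 -c "
from h import *
go(.4318,-.0356,.15,30)
pair('pics/m8')
PV=np.array([.4933,-.0717])
for C in (PV,AX):
  for b in blobs(cv2.imread('pics/m8_top.png'),'top',(0,0,0),(45,45,45),.046,C,.1): print(b, np.degrees(np.arctan2(*(np.array(b[2])-C)[::-1])).round(1), np.hypot(*(np.array(b[2])-C)).round(3))
"
```

```text
t 18.1333 pos [0.4006 0.0405 0.1834] yaw -26.29 F [-0.2 -0.7  0.5] w 0.001
shift [61.5 54.4 33.6] turn [ 4.000e-02 -2.200e-01 -5.629e+01]
(np.int32(28), [249.4, 200.9], [0.515, -0.0123]) 69.9 0.063
(np.int32(11), [304.3, 206.0], [0.5053, -0.1365]) -79.5 0.066
(np.int32(11), [324.5, 161.3], [0.6079, -0.182]) 21.2 0.079
(np.int32(11), [304.3, 206.0], [0.5053, -0.1365]) 111.3 0.08
(np.int32(10), [349.6, 226.7], [0.4603, -0.2382]) -159.5 0.079
```

View pics/m8.png

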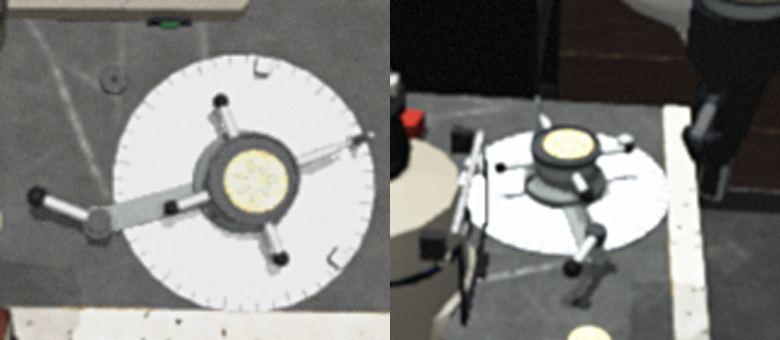

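The pointer (tip near (352,145) on the left) still lines up with the pin and the disc is on the pan. The lever, with its knob at (37,196), is at 69.9° against an expected locked angle of about 69°. The bystanders in view have not moved, and the arm is clear, so I'm handing in.

```bash
python3 -c "
from plant import order; print(order.job_done())"
```

```text
the job is handed in; nothing more can be done
None
```

I turned the pointer to within about 0.2° of the tall pin, then pushed the clamp lever to its locked end stop; the disc stayed on the pan, and I handed the job in at about 18 s of the allowed 69 s.

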